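# Right the upturned pen pot and slide it home in its bay

## Robot

A 7-joint arm with a two-finger parallel gripper is mounted at the origin on the work surface. World frame = base frame: x ahead of the robot, y to its left, z up, the work surface at z = 0. Lengths are in mm, angles in rad, forces in N, time in s.
With the tool pointing down it reaches from about 400 to 875 mm from the base axis. Payload 4.4 kg.
Tool frame: the origin (TCP) lies at the very end of the fingers, on their centre line; the grasp point (between the pads) lies ctrl.tcp_to_grasp behind it (ctrl.tcp_to_grasp is the distance from the TCP to the grasp point, in mm); z points along the fingers, y is the line along which they close (so a half turn about z gives the same grasp; the last joint's range is limited). The gripper opens to 85 mm and grips with 20 to 120 N. Pads are 22 mm wide; open, the fingers measure 114 mm over their backs; the gripper's body (76 mm by 85 mm) begins 54 mm behind the grasp point. The pads swing forward as they close: fully open they stand 13 mm farther back than shut.
Start: joints at [-1.169, 0.628, 0.038, 1.517, -0.027, 0.996, -0.02], TCP at [293.08, 580.191, 231.313] pointing down, gripper open.
Joint ranges: [-3.06, 3.06], [-0.37, 2.12], [-1.25, 1.32], [0.18, 2.47], [-1.1, 4.24], [0.23, 1.98], [-2.94, 2.94]. Speed limits (rad/s): [2.57, 2.57, 3.14, 3.14, 3.14, 3.14, 3.14].

## Interface

Orientations are given as a 3x3 rotation matrix whose columns are the frame's x, y, z axes.
In Python, from bench import ctrl, solve_ik, eyes, workorder, sensors gives the robot as it stands. Calls block until the motion is done:
- ctrl.move_to(position, orientation): joint-space move of the TCP to a pose.
- ctrl.move_linear(position, frame=None, feed=150): straight line of the TCP; frame=None keeps the orientation; feed is the mean speed in mm/s.
- ctrl.goto_joints(angles): joint-space move.
- ctrl.move_gripper(opening): finger opening in mm; the grip force is fixed at half the most; returns when the fingers have stopped.
- ctrl.pause(seconds).
- solve_ik(position, orientation): joint angles nearest the present ones, or None.
- eyes.capture(name): name is "scene" or "top" or "wrist"; returns (picture, depth): 384x512x3 uint8, blue, green, red; 384x512 float32, mm along the optical axis (not along the pixel's ray), 0 where there is no reading.
- eyes.camera_info(name): a dict with "K" (3x3 intrinsics, pixels), "k1" (the pictures are not rectified: a ray, as slopes to the right and down, at radius r is drawn at 1 + k1 r^2 times it, then the intrinsics apply), "cam_to_world" (4x4, takes a point from camera to world coordinates); the wrist camera has in their place "T_tool_cam" (4x4, takes a point from camera to tool coordinates, whose origin is the TCP and whose axes are the flange's). Camera axes: x right, y up, looking along -z (the intrinsics and any distortion apply to the point x, -y, -z); pixel columns grow to the right and rows downward; lengths in mm; the calibration is good to about 2 mm. A picture is of the moment at which its call begins: read the wrist's pose just before it. camera_info takes no time and is no camera call.
A pose or a line that the arm cannot do raises ctrl.MotionError and nothing moves.
- workorder.sign_off(): hands the job in; it is judged then, once.
Readings, each from a call of its own:
- sensors.get_time_s(): time.
- sensors.get_q(): joint angles.
- sensors.get_joint_vel(): joint speeds.
- sensors.get_joint_torque(): joint torques, N m.
- sensors.get_tcp_pos(): TCP position.
- sensors.get_ee_rot(): TCP orientation.
- sensors.get_wrist_force(): force on the tool from outside, world axes, zero at the start.
- sensors.get_moment(): the same for the moment, N m.
- sensors.get_finger_gap(): finger opening in mm.
- sensors.get_finger_force(): force on a finger pad.
Only numpy, scipy, OpenCV 4.12 (cv2) and the standard library are available. Lean on these libraries where they do the work, as an engineer would, in place of code of your own. Each camera call takes 0.05 s, during which the arm holds its last target. There are 200 camera calls.

## Task

The blue pen pot was washed and left upside down on the desk to dry. Turn it mouth-up again and slide it into its bay in the plywood desk organiser, upright and right back against the bay's rear wall, without disturbing the mug and the other things on the desk.

Things in the scene. Friction and masses are not known exactly. Their poses are not given: they have to be found in the camera images.
- pot: blue plastic square pen pot, 66 x 66 mm outside, 100 mm tall, walls 4 mm, base 6 mm with grey felt on it, 0.09 to 0.18 kg. Starts standing on its mouth, left or right of the robot. Origin: centre of the mouth plane; z axis points from mouth to base (z up = mouth down); x, y square to its sides. Pushed at 80 mm height or more it tips over rather than slides; it then lies on a flat side without rolling
- pot_base (a point): centre of the underside (felt side) of the pot's base, 100 mm from the mouth plane. The mouth is 58 x 58 mm inside, 94 mm deep; when the pot lies on a side, the mouth's upper edge can be hooked from inside to raise the pot about the lower edge of its base
- organiser: plywood desk organiser along the back, fixed; place and yaw vary. x axis points into the pot bay, away from the robot. Origin: on the desk, under the centre of a pot that is home and centred in the bay. Bay: 90 mm wide inside (y -45 to 45 mm), no floor, open front and top; cheeks 12 mm thick; cheeks and rear wall 60 mm high; rear wall's face at x = +33 mm
- bay_front (a point): middle of the bay's open front, at desk height, 42 mm along -x from the organiser's origin. Left of the bay (to y = 175 mm) is a pencil tray 45 mm high, its front level with the bay's; right of it (y -57 to -487 mm) a riser 100 mm high, its front 32 mm farther back
- mug: white ceramic mug, radius 40 mm at the rim, 92 mm high, with a handle on its own +y side reaching about 75 mm from the axis; stands upright on the other side of the robot from the pot; origin: centre of its underside. Leave it alone
- tape: yellow tape measure, 62 x 38 x 60 mm, on the riser's top; origin: centre of its underside. Leave it alone
- chips: small stack of laminate samples, 85 x 58 x 20 mm, on the riser's top; origin: centre of its underside. Leave it alone
- mouse: white computer mouse, 100 x 60 x 32 mm, on a round pad at the right; origin: centre of its underside. Leave it alone
- fan: fanned deck of colour strips, about 155 x 100 x 20 mm, at the left; origin: about its middle, on the desk. Leave it alone
- ruler: aluminium ruler, 28 x 200 x 4 mm, flat on the desk at the right, long along its y; origin: centre of its underside. Leave it alone
- eraser: white eraser in a blue sleeve, 58 x 22 x 12 mm, on the desk at the left, between the pencil tray and an open sample catalogue; origin: centre of its underside. Leave it alone
Not all that is in view belongs to the job. There is more than one size of the pot; the job needs the middle-sized.

How it is judged (in metres and radians):
On the way:
1. the pot stands mouth-up on its base (angle between pot's own z axis and vertical above 3.08 rad and height (world z) of pot_base below 0.006 m and linear speed of pot below 0.05 m/s), for 0.2 s.
At the end, for the whole second after the job is handed in: The pot stands still on the desk on its base, mouth up (within 3.5 degrees), between the cheeks of the bay and home against its rear wall (the pot's centre at most 8 mm short of its place when touching the wall); released (angle between pot's own z axis and vertical above 3.08 rad and height (world z) of pot_base below 0.006 m and x of pot_base in the frame of organiser between -0.008 and 0.006 m and y of pot_base in the frame of organiser between -0.016 and 0.016 m and linear speed of pot below 0.01 m/s and angular speed of pot below 0.1 rad/s).
It fails at once if the mug is moved by more than 25 mm or tipped (distance of mug from where it was at the start of the episode above 0.025 m or angle between mug's own z axis and vertical above 0.35 rad).
It fails at once if another thing on the desk or the riser (tape measure, samples, mouse, colour fan, ruler, eraser) is moved by more than 25 mm (distance of any of tape, chips, mouse, fan, ruler, eraser from where it was at the start of the episode above 0.025 m).
It also fails if it takes over 64 s, if anything falls off the work surface, if the arm or the gripper's body presses on something with over 40 N, if the wrist force passes 120 N, or if a joint passes its speed limit or range.

## Working session

There is one attempt and no reset: what is moved stays moved. The work goes in short steps, each a Python script; the robot and the scene stay as the last script left them, time stands still between calls to the robot, and variables do not carry over. Pictures are saved under pics/ and viewed, at most 10 in all, crops included, and the job is handed in when it is done.

```bash
ls; mkdir -p pics; cat > h.py <<'E'
import numpy as np, cv2
from bench import ctrl, solve_ik, eyes, workorder, sensors
def cap(n):
    p,d=eyes.capture(n); np.savez('%s.npz'%n,p=p,d=d); return p,d
def world(n,pts,d,T=None):
    """pixels (u,v) -> world using depth"""
    c=eyes.camera_info(n); K=np.array(c['K'],float); k=c['k1']
    T=np.array(c['cam_to_world']) if T is None else T
    out=[]
    for u,v in pts:
        x,y=(u-K[0,2])/K[0,0],(v-K[1,2])/K[1,1]
        rd=np.hypot(x,y); r=rd
        for _ in range(20): r=rd/(1+k*r*r)
        s=r/rd if rd>0 else 1
        z=d[int(v),int(u)]
        out.append((T@[x*s*z,-y*s*z,-z,1])[:3])
    return np.array(out)
def cloud(n,d,T=None):
    c=eyes.camera_info(n); K=np.array(c['K'],float); k=c['k1']
    T=np.array(c['cam_to_world']) if T is None else T
    v,u=np.mgrid[0:384,0:512]; x=(u-K[0,2])/K[0,0]; y=(v-K[1,2])/K[1,1]
    rd=np.hypot(x,y); r=rd.copy()
    for _ in range(20): r=rd/(1+k*r*r)
    s=np.where(rd>0,r/np.maximum(rd,1e-9),1)
    P=np.stack([x*s*d,-y*s*d,-d,np.ones_like(d)],-1)@T.T
    P[d==0]=np.nan
    return P[...,:3]
E
python3 - <<'E'
from h import *
for n in('scene','top'):
    p,d=cap(n); cv2.imwrite(f'pics/{n}0.png',cv2.resize(p,(768,576),interpolation=cv2.INTER_CUBIC))
    print(n,np.round(eyes.camera_info(n)['cam_to_world'],2).tolist())
print(ctrl.tcp_to_grasp,sensors.get_time_s(),sensors.get_finger_gap(),eyes.camera_info('wrist'),sensors.get_ee_rot())
E
```

```text
pics
scene [[-0.81, -0.44, 0.39, 1054.5], [0.59, -0.6, 0.55, 790.07], [-0.01, 0.67, 0.74, 1176.46], [0.0, 0.0, 0.0, 1.0]]
top [[-0.02, 1.0, -0.05, 405.23], [-1.0, -0.02, 0.02, 1.89], [0.02, 0.05, 1.0, 1776.36], [0.0, 0.0, 0.0, 1.0]]
18.700000000000003 0.1 85.20503832850395 {'K': array([[265.50811491,   0.        , 254.48471641],
       [  0.        , 265.50811491, 186.45839861],
       [  0.        ,   0.        ,   1.        ]]), 'k1': 0.008364329833953256, 'T_tool_cam': array([[ 8.05678660e-04,  9.49193937e-01,  3.14690674e-01,
         8.10736048e+01],
       [ 9.99999638e-01, -6.78860078e-04, -5.12593831e-04,
         5.06106669e-01],
       [-2.72920021e-04,  3.14690973e-01, -9.49194141e-01,
        -1.43171222e+02],
       [ 0.00000000e+00,  0.00000000e+00,  0.00000000e+00,
         1.00000000e+00]])} [[-8.92561635e-01  4.50924822e-01 -7.29260294e-04]
 [ 4.50925412e-01  8.92560418e-01 -1.47421093e-03]
 [-1.38494267e-05 -1.64466611e-03 -9.99998647e-01]]
```

View pics/scene0.png

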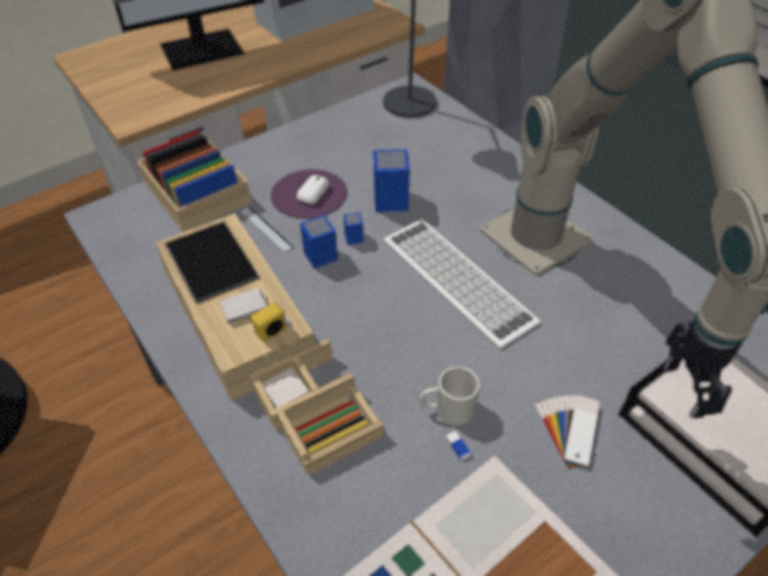

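View pics/top0.png

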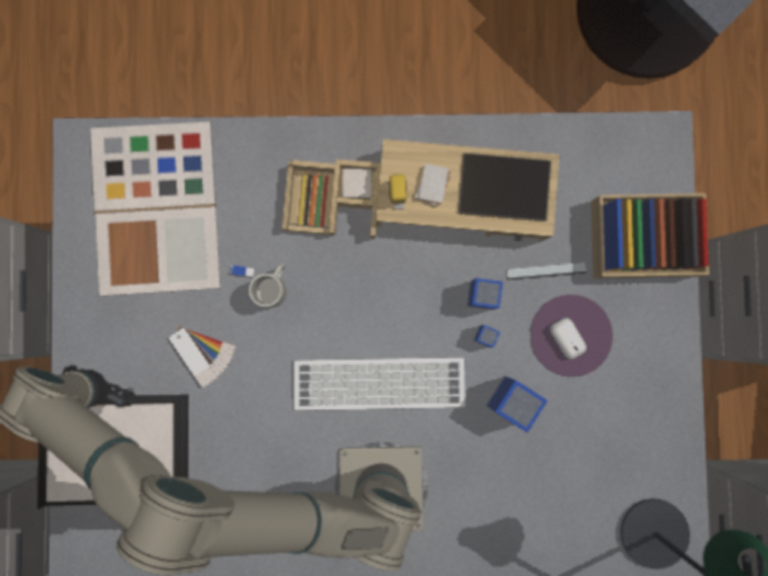

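Pots in view (top picture): the large one at (520,404), the middle one at (486,293) and the small one at (487,335). The middle one is the target. The bay is between the pencil tray and the riser, around (357,218). Next I check this in a close crop and measure.

```bash
python3 - <<'E'
from h import *
a=np.load('top.npz');p,d=a['p'],a['d']
c=lambda x0,x1,y0,y1:cv2.resize(p[y0:y1,x0:x1],(400,400),interpolation=cv2.INTER_CUBIC)
cv2.imwrite('pics/crop.png',np.hstack([c(290,370,175,255),c(200,280,95,175)]))
P=cloud('top',d)
hsv=cv2.cvtColor(p,cv2.COLOR_BGR2HSV)
def box(name,m):
    q=P[m]; q=q[~np.isnan(q[:,0])]
    (c,s,ang)=cv2.minAreaRect(q[:,:2].astype(np.float32)); print(name,len(q),np.round(c,1),np.round(s,1),round(ang,1),'z',np.round(np.percentile(q[:,2],[5,50,95]),1))
vv,uu=np.mgrid[0:384,0:512]
for n,(u,v,r,lo) in dict(big=(347,269,24,60),mid=(324,195,16,70),small=(325,223,11,30)).items():
    box(n,(abs(uu-u)<r)&(abs(vv-v)<r)&(P[...,2]>lo))
reg=(uu>185)&(uu<380)&(vv>85)&(vv<165)
box('riser',reg&(uu>256)&(P[...,2]>88)&(P[...,2]<107))
box('tray+rest',reg&(uu<256)&(P[...,2]>30))
for n,(u,v) in dict(mug=(177,193),mugh=(187,178),ruler=(363,181)).items(): print(n,P[v,u].round(1))
np.set_printoptions(linewidth=250)
print('z over bay'); print(P[126:160:2,220:262:2,2].round(0)); print(P[140,220:262:2,1].round(0)); print(P[126:160:2,238,0].round(0))
E
```

```text
big 776 [ 217.8 -329.5] [95.2 89.4] 56.9 z [ 83.1 134.7 141.3]
mid 354 [ 484.  -260.8] [66.7 66.5] 82.6 z [ 90.7  99.  105.8]
small 160 [ 380.1 -265.5] [43.2 43.7] 65.2 z [43.8 65.4 72.7]
riser 3565 [ 740.5 -225.5] [424.8 201.6] 84.2 z [ 93.6 100.6 106.3]
tray+rest 1468 [747.6 110. ] [250.1 229.8] 89.0 z [ 34.9  54.1 100.7]
mug [505.4 284.    8.4]
mugh [555.7 236.2  77.9]
ruler [ 540.2 -425.3    5. ]
z over bay
[[ 10.  71.  67.  14.  40.  44.  40.  47.  41.  42.  47.  45.  44.  38.  20.  61. 107. 100.  94.  98. 161.]
 [  2.  54.  60.  17.  42.  44.  50.  52.  50.  43.  48.  42.  45.  53.  21.  65.  92. 102.  89. 105. 159.]
 [  2.  63.  61.  10.  46.  47.  47.  45.  48.  41.  45.  43.  55.  nan  19.  59. 103. 100. 102. 101. 156.]
 [  9.  63.  54.  66.  61.  69.  18.  16.  28.  32.  30.  36.  33.  20.  12.  61.  98. 104.  98.  96. 149.]
 [  9.  57.  58.  61.  62.  59.  57.  58.  64.  58.  65.  58.  60.  55.  60.  57. 104. 107. 100.  94. 121.]
 [ 13.  57.  31.  35.  42.  43.  47.  51.  56.  60.  62.  55.  58.  62.  62.  62.  92. 103.  97. 101.  99.]
 [  7.  55.  23.   1.  11.  -3.   3. 
[... 645 characters left out ...]
8.  -2.  -3.   0.  -3.   3.  -2.   1.  54.  26.  27.   5.   5.   1.  -6.]
 [ 60.  57.  -4.  -1.   9.  -2.  -6.   3.  -1.   3.  -3.   3.   2.  -2.  59.  -1.   0.  -1.   4.   1.   8.]
 [ 63.  57.   0.  -4.   4.   1.  -5.  -0.  -0.  -3.   4.   0.   4.   8.  60.   2.   6.   3.   4.   2.  -0.]
 [ 18.  17.  -0.   0.  -6.  -2.   1.  11.   8.   2.   4.   1.   4.  -3.  59.  -2.  11.   3.   7.   3.   3.]
 [  2.  -3.  -5.  nan  -3.   5.   6.  -9.  -6.  -2.   1.  -9.  -4.  -3.  30.   0.  12.   3.  -4.   1.  -6.]]
[115. 108. 103.  97.  89.  81.  73.  65.  58.  50.  43.  35.  27.  20.  12.   4.  -3. -10. -18. -25. -32.]
[752. 744. 737. 731. 719. 711. 713. 706. 698. 690. 682. 675. 667. 659. 652. 644. 637.]
```

View pics/crop.png

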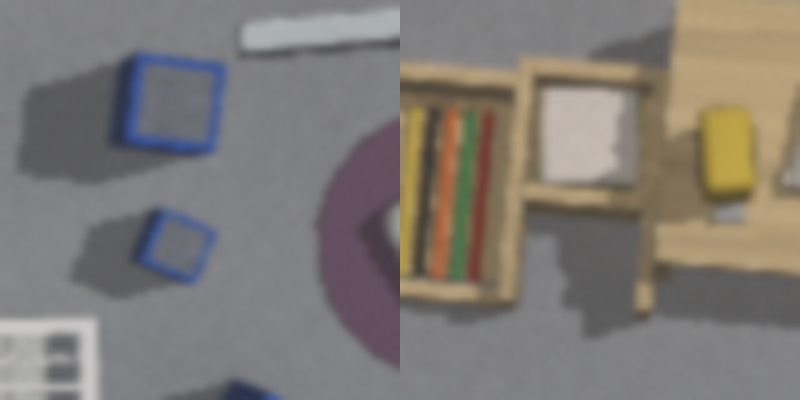

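Crop: the middle pot (felt up, 66 mm measured) is at crop (172,104), with the small pot below it. The bay is the open slot at (590,250), with its rear wall at row ~195. Next I get the organiser pose and check IK for horizontal grasps.

```bash
cat >> h.py <<'E'
def Rt(zdir,ydir):
    z=np.array(zdir,float);z/=np.linalg.norm(z);y=np.array(ydir,float);y-=z*(y@z);y/=np.linalg.norm(y)
    return np.stack([np.cross(y,z),y,z],1)
def hd(a): a=np.radians(a); return np.array([np.cos(a),np.sin(a),0])
E
python3 - <<'E'
from h import *
from scipy.optimize import least_squares
a=np.load('top.npz');d=a['d'];P=cloud('top',d)
X,Y,Z=P[...,0],P[...,1],P[...,2]
vv,uu=np.mgrid[0:384,0:512]
def edge(name,m,along,lo,hi,side):
    # along: image axis 'u' -> for each column, edge row
    e=[]
    for k in range(lo,hi):
        s=m[:,k] if along=='u' else m[k]
        i=np.where(s)[0]
        if len(i):
            j=i.max() if side=='max' else i.min()
            q=P[j,k] if along=='u' else P[k,j]; e.append(q)
    e=np.array(e)[:,:2]
    if along=='u': t,w=e[:,1],e[:,0]
    else: t,w=e[:,0],e[:,1]
    for _ in range(3):
        c=np.polyfit(t,w,1); r=w-np.polyval(c,t); k=abs(r)<max(2*np.median(abs(r)),1); t,w=t[k],w[k]
    print(name,'ang',np.degrees(np.arctan(c[0])).round(2),'at0',c[1].round(1),'n',len(t),'mid',np.round([t.mean(),w.mean()],1)); return c
R=(Z>80)&(Z<115)&(vv>90)&(vv<165)&(uu>245)&(uu<375)
edge('riser front x(y)',R,'u',262,365,'max'); edge('riser back x(y)',R,'u',262,365,'min'); edge('riser right y(x)',R,'v',105,150,'max')
W=(Z>48)&(Z<75)
edge('rearwall front x(y)',W&(vv<142)&(vv>125),'u',228,246,'max')
edge('L cheek inner y(x)',W&(uu>215)&(uu<232),'v',140,155,'max')
edge('R cheek inner y(x)',W&(uu>242)&(uu<256),'v',140,155,'min')
edge('tray front',(Z>35)&(Z<75)&(uu<222)&(vv>90)&(vv<165),'u',194,216,'max')
M=(Z>85)&(abs(uu-324)<16)&(abs(vv-195)<16)
edge('pot front',M,'u',317,331,'max');edge('pot back',M,'u',317,331,'min');edge('pot L',M,'v',188,202,'min');edge('pot R',M,'v',188,202,'max')
c=np.array([484,-261.])
for h in (50,70):
  for az in (-6,-96,84,174,-36,-51):
    z=hd(az); t=np.r_[c,h]+z*18.7
    for s in (1,-1):
      q=solve_ik(t,Rt(z,s*hd(az+90))); print(h,az,s,None if q is None else np.round(q,2))
E
```

```text
riser front x(y) ang 5.86 at0 663.9 n 75 mid [-220.3  641.2]
riser back x(y) ang 5.79 at0 861.5 n 85 mid [-227.5  838.5]
riser right y(x) ang -6.04 at0 -358.2 n 21 mid [ 724.2 -435. ]
rearwall front x(y) ang 7.23 at0 704.9 n 14 mid [ 58.8 712.3]
L cheek inner y(x) ang -6.32 at0 180.9 n 13 mid [670.4 106.7]
R cheek inner y(x) ang -6.11 at0 85.5 n 11 mid [668.5  14. ]
tray front ang 42.69 at0 596.1 n 22 mid [173.8 756.3]
pot front ang 8.71 at0 492.0 n 14 mid [-257.6  452.6]
pot back ang 6.86 at0 546.5 n 11 mid [-259.7  515.2]
pot L ang -7.83 at0 -161.2 n 10 mid [ 487.7 -228.3]
pot R ang -10.95 at0 -198.6 n 8 mid [ 489.5 -293.3]
50 -6 1 [ 1.75  1.98 -0.89  2.34  4.02  0.91 -0.18]
50 -6 -1 [ 1.56  1.83 -0.7   2.34  4.13  1.19  2.75]
50 -96 1 [-0.73  1.68  0.83  1.83  0.6   0.76 -1.11]
50 -96 -1 [-0.15  1.4  -0.05  1.82  1.31  1.6   1.49]
50 84 1 [ 0.86  1.48  0.04  1.15 -0.88  1.94 -1.93]
50 84 -1 [ 1.1   1.53 -0.48  1.14 -0.53  1.72  0.93]
50 174 1 None
50 174 -1 None
50 -36 1 [-0.27  1.86  0.4   2.45  2.12  1.96 -2.76]
50 -36 -1 [-0.29  1.87  0.41  2.45  2.12  1.93  0.36]
50 -51 1 [-0.13  1.63  0.04  2.36  1.99  1.95 -2.34]
50 -51 -1 [-0.3   1.67  0.22  2.36  1.96  1.71  0.67]
70 -6 1 [ 1.71  1.92 -0.89  2.38  3.99  0.97 -0.19]
70 -6 -1 [ 1.53  1.78 -0.7   2.38  4.1   1.24  2.75]
70 -96 1 [-0.74  1.65  0.85  1.86  0.61  0.75 -1.09]
70 -96 -1 [-0.14  1.36 -0.07  1.84  1.31  1.62  1.49]
70 84 1 [ 0.86  1.45  0.04  1.18 -0.88  1.94 -1.93]
70 84 -1 [ 1.13  1.51 -0.53  1.17 -0.5   1.7   0.89]
70 174 1 None
70 174 -1 None
70 -36 1 None
70 -36 -1 None
70 -51 1 [-0.12  1.59  0.04  2.39  1.99  1.95 -2.35]
70 -51 -1 [-0.3   1.63  0.22  2.4   1.97  1.72  0.67]
```

```bash
python3 - <<'E'
from h import *
for n in('scene','top'):
    P=cloud(n,np.load(n+'.npz')['d']).reshape(-1,3); P=P[~np.isnan(P[:,0])]
    R=np.array(sensors.get_ee_rot()); L=(P-np.array(sensors.get_tcp_pos()))@R
    for s in range(0,420,20):
        m=(-L[:,2]>=s)&(-L[:,2]<s+20)&(np.hypot(L[:,0],L[:,1])<180)
        if m.sum()>4: print(n,s,m.sum(),'x',np.percentile(L[m,0],[3,97]).round(),'y',np.percentile(L[m,1],[3,97]).round())
E
```

```text
scene 0 20 x [-11.  10.] y [-48.  50.]
scene 20 99 x [-14.   7.] y [-52.  57.]
scene 40 77 x [-15.   6.] y [-61.  58.]
scene 60 288 x [-18.  10.] y [-68.  75.]
scene 80 234 x [-20.   8.] y [-66.  73.]
scene 100 327 x [-19.  10.] y [-63.  71.]
scene 120 137 x [-38.  10.] y [-15.  39.]
scene 140 213 x [-39.  12.] y [-14.  39.]
scene 160 305 x [-38.  14.] y [-17.  38.]
scene 180 168 x [-38.  12.] y [-15.  39.]
scene 200 272 x [-38.  17.] y [-18.  39.]
scene 220 252 x [-38.  11.] y [-11.  37.]
scene 240 289 x [-38.  24.] y [-14.  37.]
scene 260 284 x [-38.  13.] y [-16.  37.]
scene 280 255 x [-38.   3.] y [-12.  37.]
scene 300 225 x [-44.  -0.] y [-19.  39.]
scene 320 285 x [-46. -30.] y [-45.  42.]
scene 340 423 x [-47. -31.] y [-61.  45.]
scene 360 475 x [-47. -34.] y [-67.  42.]
scene 380 539 x [-45. -19.] y [-88.  29.]
scene 400 719 x [-44. -15.] y [-115.   -5.]
top 20 10 x [-14.  -9.] y [-54.  24.]
top 40 7 x [-15.  -5.] y [-60.  45.]
top 60 68 x [-16.   8.] y [-73.  71.]
top 80 64 x [-20.   8.] y [-71.  68.]
top 100 113 x [-16.   9.] y [-69.  67.]
top 120 40 x [-38.   9.] y [-65.  16.]
top 140 71 x [-39.  18.] y [-35.  16.]
top 160 94 x [-39.  13.] y [-34.  10.]
top 180 44 x [-39.   8.] y [-35.  18.]
top 200 87 x [-39.   7.] y [-35.  21.]
top 220 61 x [-38.   1.] y [-34.   6.]
top 240 58 x [-38.  -5.] y [-34.  14.]
top 260 32 x [-38. -26.] y [-25.   8.]
top 280 6 x [-39. -35.] y [-16.   7.]
top 300 5 x [-46. -44.] y [-11.   8.]
top 320 52 x [-47. -44.] y [-42.  35.]
top 340 83 x [-48. -42.] y [-58.  45.]
top 360 163 x [-47.  20.] y [-70.  39.]
top 380 438 x [-46.  36.] y [-64.  30.]
top 400 617 x [-45.  39.] y [-88.  -2.]
```

```bash
python3 - <<'E'
from h import *
ctrl.move_to([450,0,400],Rt([0,0,-1],hd(90))); print(np.round(sensors.get_q(),2),sensors.get_time_s())
c=np.array([484,-261.]); az=-97.5; p=np.radians(4)
z=hd(az)*np.cos(p)-np.array([0,0,np.sin(p)])
for s in (1,-1):
    R=Rt(z,s*hd(az+90))
    for h in (200,52):
        q=solve_ik(np.r_[c,h]+z*18.7,R); print(s,h,None if q is None else np.round(q,2))
E
```

```text
[-0.31  0.17  0.29  1.78 -0.05  1.2   1.57] 2.3333
1 200 [-0.5   1.16  0.49  1.98  1.08  1.12 -1.32]
1 52 [ 0.12  1.4  -0.43  1.82  1.45  1.92 -1.68]
-1 200 [-0.41  1.12  0.35  1.97  1.14  1.24  1.77]
-1 52 [-0.48  1.43  0.44  1.84  1.01  1.07  1.71]
```

```bash
python3 - <<'E'
from h import *
c=np.array([484,-261.]); az=-97.5; p=np.radians(4)
z=hd(az)*np.cos(p)-np.array([0,0,np.sin(p)]); R=Rt(z,-hd(az+90))
ctrl.move_to(np.r_[c,190]+z*18.7,R)
p,d=cap('top'); cv2.imwrite('pics/pre.png',cv2.resize(p[150:300,190:390],(800,600)))
P=cloud('top',d); print(sensors.get_tcp_pos(),np.round(sensors.get_q(),2),sensors.get_time_s())
E
```

```text
[ 482.04216804 -279.41384012  189.66953331] [-0.41  1.14  0.36  1.97  1.13  1.23  1.76] 3.6917
```

View pics/pre.png

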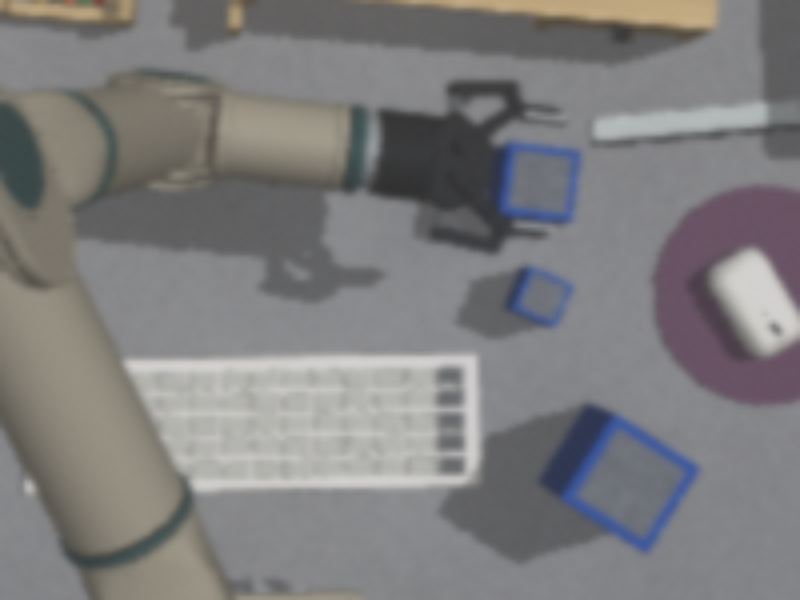

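The fingers straddle the pot (pot spans cols 500–578, rows 145–220), a few pixels high and close on the palm side. I shift slightly, descend, grip, lift and flip.

```bash
python3 - <<'E'
from h import *
c=np.array([482,-261.]); az=-97.5; p=np.radians(4)
z=hd(az)*np.cos(p)-np.array([0,0,np.sin(p)]); R=Rt(z,-hd(az+90))
t=lambda h:np.r_[c,h]+z*13
f=lambda:(np.round(sensors.get_wrist_force(),1),round(sensors.get_time_s(),2))
ctrl.move_linear(t(190),R,100)
for h in (120,90,70,52): ctrl.move_linear(t(h),R,100); print(h,f())
ctrl.move_gripper(50); print('gap',sensors.get_finger_gap(),sensors.get_finger_force(),f())
ctrl.move_linear(t(150),R,100); print(f(),sensors.get_finger_gap())
p,d=cap('scene'); cv2.imwrite('pics/lift.png',cv2.resize(p[60:300,180:500],(800,600)))
E
```

```text
120 (array([ 0.3, -0.5,  0.1]), 4.79)
90 (array([0.2, 0.2, 1.1]), 5.24)
70 (array([-0.8, -0.6,  0.2]), 5.59)
52 (array([ 0. ,  0.4, -0.1]), 5.92)
gap 65.42861288390286 69.47853326797485 (array([0.4, 0.2, 1.2]), 6.23)
(array([ 0.7,  0.5, -0.5]), 7.37) 65.45634403321897
```

View pics/lift.png

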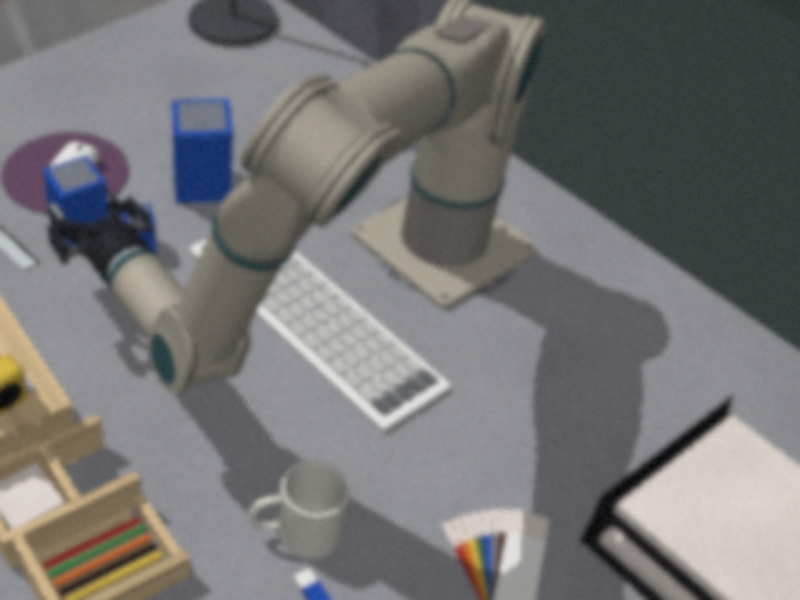

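```bash
python3 - <<'E'
from h import *
f=lambda:(np.round(sensors.get_wrist_force(),1),round(sensors.get_time_s(),2))
q=np.array(sensors.get_q()); q[6]-=np.pi; ctrl.goto_joints(q); print(f(),sensors.get_finger_gap())
T=np.array(sensors.get_tcp_pos()); R=np.array(sensors.get_ee_rot()); print(T)
g=lambda h:T+[0,0,h-1.0-T[2]]
ctrl.move_linear(g(60),None,100)
f0=np.array(sensors.get_wrist_force())
for h in np.arange(57,49,-1.5):
    ctrl.move_linear(g(h),None,30); dz=(np.array(sensors.get_wrist_force())-f0)[2]; print(h,dz.round(1))
    if dz>4: break
ctrl.move_gripper(85); ctrl.pause(0.3)
for h in (80,120,200): ctrl.move_linear(g(h),None,120); print(f())
p,d=cap('top');cap('scene'); cv2.imwrite('pics/flip.png',cv2.resize(p[150:250,270:370],(500,500)))
P=cloud('top',d);vv,uu=np.mgrid[0:384,0:512]
E
```

```text
(array([-0.5, -0.4, -0.1]), 10.07) 65.30467621566119
[ 480.25654483 -273.74282098  148.33697326]
57.0 0.1
55.5 -0.9
54.0 -0.2
52.5 -0.8
51.0 4.9
(array([ 0. ,  0.1, -0.7]), 13.39)
(array([-0.1, -0.5, -0.6]), 13.88)
(array([-0.1, -0.1,  1.3]), 14.69)
```

View pics/flip.png

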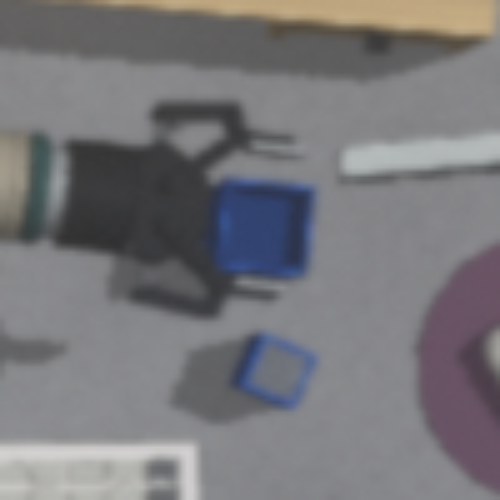

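Flipped: the open mouth is visible at (265,228) and the pot looks upright. Next I clear the arm and measure the pot.

```bash
python3 - <<'E'
from h import *
ctrl.move_to([450,0,400],Rt([0,0,-1],hd(90)))
p,d=cap('top');P=cloud('top',d);vv,uu=np.mgrid[0:384,0:512]
Z=P[...,2];m=(abs(uu-323)<17)&(abs(vv-196)<16)&(Z>84)
print(cv2.minAreaRect(P[m][:,:2].astype(np.float32)),np.nanmedian(Z[m]),np.nanmedian(Z[192:200,319:327]))
b=(cv2.cvtColor(p,cv2.COLOR_BGR2HSV)[...,0]>105)&(cv2.cvtColor(p,cv2.COLOR_BGR2HSV)[...,1]>120)&(abs(uu-323)<17)&(abs(vv-196)<16)
print(cv2.minAreaRect(np.argwhere(b)[:,::-1].astype(np.float32)), world('top',[(uu[m].mean(),vv[m].mean())],np.where(d>0,1676.,0)))
for az in (-97.5,82.5):
  for pos,n in (([482,-261,81],'pot'),([678,59.5,81],'bay')):
    q=solve_ik(pos,Rt([0,0,-1],hd(az))); print(az,n,None if q is None else np.round(q,2))
print(sensors.get_time_s())
E
```

```text
((484.58795166015625, -253.64988708496094), (66.97028350830078, 65.85309600830078), 82.98192596435547) 98.7380299796464 5.552388000013025
((321.8465270996094, 195.53466796875), (18.308683395385742, 16.61712074279785), 5.710593223571777) [[ 485.79076726 -252.97455615  106.14438915]]
-97.5 pot [-0.11  0.93  0.96  1.95 -1.04  0.86 -0.27]
-97.5 bay [-0.6   1.06  0.96  1.56 -0.96  1.05 -1.07]
82.5 pot [ 0.13  0.76  0.5   1.94 -0.62  0.6   2.48]
82.5 bay [-0.47  0.94  0.65  1.55 -0.68  0.89  1.86]
17.425
```

```bash
python3 - <<'E'
from h import *
f=lambda:(np.round(sensors.get_wrist_force(),1),round(sensors.get_time_s(),2))
c=np.array([484.5,-253.6]); R=Rt([0,0,-1],hd(-97)); Ro=Rt([0,0,-1],hd(-96))
ctrl.move_to(np.r_[c,190],R); ctrl.move_linear(np.r_[c,110],R,120); print(f())
ctrl.move_linear(np.r_[c,70],R,80); print(f())
ctrl.move_gripper(50); print(sensors.get_finger_gap(),sensors.get_finger_force(),f())
O=np.array([678,59.5]); X=hd(-6)[:2]
ctrl.move_linear(np.r_[c,100],R,100); print(f(),sensors.get_finger_gap())
ctrl.move_linear(np.r_[O-120*X,100],Ro,150); print(f())
T=np.array(sensors.get_tcp_pos()); R=np.array(sensors.get_ee_rot())
p,d=cap('wrist'); np.savez('w.npz',p=p,d=d,T=T,R=R)
p2,_=cap('top')
cv2.imwrite('pics/carry.png',np.hstack([cv2.resize(p,(400,300)),cv2.resize(p2[110:230,190:350],(400,300))]))
E
```

```text
(array([-0. ,  0.1,  1. ]), 20.05)
(array([ 0.5, -0.6,  0.4]), 20.7)
65.20521515036411 65.73451019707136 (array([-0.5,  0.6,  5.8]), 21.02)
(array([-0.7, -0.3, -1.4]), 21.47) 64.82824350014845
(array([-0.4, -0.2, -1. ]), 23.84)
```

View pics/carry.png

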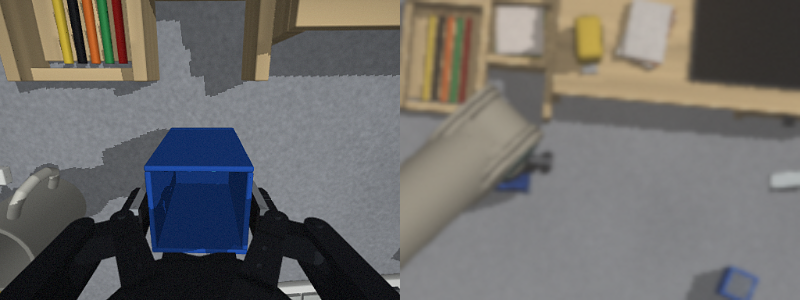

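Wrist view: the pot rim is centred at col ~199. The bay's cheeks are at cols 158 and 244 (mid 201), so it is aligned. The mug, at the left (40,230), is clear. Now I insert.

```bash
python3 - <<'E'
from h import *
O=np.array([678,59.5]); X=hd(-6)[:2]
F=lambda:np.array(sensors.get_wrist_force())
ctrl.move_linear(np.r_[O-120*X,74],None,100)
ctrl.move_linear(np.r_[O-55*X,74],None,100); f0=F(); print(f0.round(1))
for x in list(range(-47,-7,8))+list(range(-8,9,2)):
    ctrl.move_linear(np.r_[O+x*X,74],None,60); df=F()-f0; print(x,df.round(1))
    if np.linalg.norm(df)>7: break
ctrl.move_linear(np.r_[O+(x-1)*X,70.3],None,30); print((F()-f0).round(1))
ctrl.move_gripper(72); ctrl.pause(.2); print(sensors.get_time_s(),sensors.get_tcp_pos())
T=np.array(sensors.get_tcp_pos()); R=np.array(sensors.get_ee_rot())
p,d=cap('wrist'); np.savez('w.npz',p=p,d=d,T=T,R=R)
cv2.imwrite('pics/in.png',cv2.resize(p,(768,576)))
E
```

```text
[-0.5  0.2 -1. ]
-47 [ 0.6 -0.4  0.3]
-39 [-0.1 -0.8  0.4]
-31 [ 0.2 -0.1 -0.3]
-23 [0.5 0.1 0.5]
-15 [-0.2 -0.6  0.1]
-8 [ 0.3 -0.6 -0.7]
-6 [ 0.7 -0.6  0.2]
-4 [ 0.9 -0.4 -0.6]
-2 [ 0.6 -0.4 -0.2]
0 [ 0.7 -0.9 -0. ]
2 [-0.4 -0.   1. ]
4 [-6.6  0.9  3.4]
[-6.2  0.5  7.4]
29.05 [681.41514519  58.96666594  70.41821605]
```

View pics/in.png

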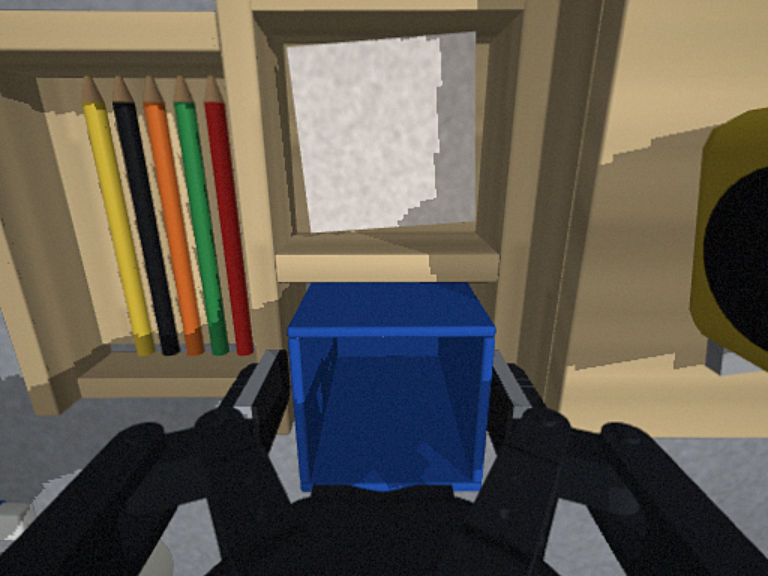

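The pot is flush against the rear wall (row 283) and centred between the cheeks (cols 277–497). I retreat and check.

```bash
python3 - <<'E'
from h import *
T=np.array(sensors.get_tcp_pos()); print(sensors.get_finger_gap(),sensors.get_finger_force())
ctrl.move_linear(T+[0,0,60],None,60); ctrl.move_linear(T+[0,0,150],None,150)
X=hd(-6);ctrl.move_linear(T+[0,0,180]-130*X,None,150)
T=np.array(sensors.get_tcp_pos()); R=np.array(sensors.get_ee_rot())
p,d=cap('wrist'); ci=eyes.camera_info('wrist'); M=np.eye(4);M[:3,:3]=R;M[:3,3]=T
P=cloud('wrist',d,M@ci['T_tool_cam'])
hsv=cv2.cvtColor(p,cv2.COLOR_BGR2HSV)
m=(abs(hsv[...,0].astype(int)-115)<12)&(hsv[...,1]>130)&(P[...,0]>600)&(abs(P[...,1]-60)<60)
q=P[m&(P[...,2]>92)&(P[...,2]<110)]; c=cv2.minAreaRect(q[:,:2].astype(np.float32)); print(len(q),c,np.median(q[:,2]))
a,b=np.polyfit(q[:,0],q[:,2],1); print('slope deg',np.degrees(np.arctan(a)))
Rr=np.array([[np.cos(-.1047),np.sin(.1047)],[-np.sin(.1047),np.cos(.1047)]])
w=((P[...,:2]-[678,59.5])@Rr.T)   # organiser frame
print('pot in org', (np.array(c[0])-[678,59.5])@Rr.T)
k=(P[...,2]>56)&(P[...,2]<64)&~m
r=w[k&(abs(w[...,1])<40)&(w[...,0]>20)&(w[...,0]<60)]; print('wall top x',np.percentile(r[:,0],[1,5,50,95]))
r=w[k&(w[...,0]<20)&(w[...,0]>-35)&(abs(w[...,1])<62)][:,1]; print('cheek inner',np.percentile(r[r>0],[2,50]),np.percentile(r[r<0],[50,98]))
cv2.imwrite('pics/fin.png',cv2.resize(p,(768,576))); print(sensors.get_time_s())
E
```

```text
71.9985607190068 0.3010980784893036
1258 ((675.9010620117188, 57.207679748535156), (65.81487274169922, 65.7646255493164), 84.10346984863281) 100.01864801877832
slope deg -0.8057386875586146
pot in org [-2.3270118  -2.06040989]
wall top x [25.95374467 33.79065615 44.65061149 57.35461158]
cheek inner [41.8254063  51.05482258] [-52.09629734 -42.23172115]
32.0917
```

View pics/fin.png

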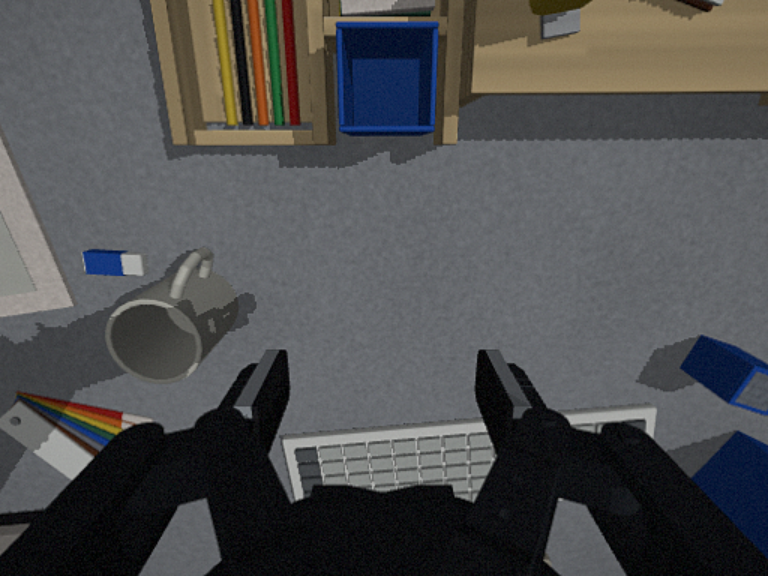

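The pot stands upright (rim z = 100 mm), about 2 mm from its home position in both axes. The mug and eraser look undisturbed. I hand the job in.

```bash
python3 -c "
from bench import workorder
print(workorder.sign_off())"
```

```text
the job is handed in; nothing more can be done
None
```

The job is handed in, with no verdict returned: the middle-sized blue pot stands mouth-up in its bay, about 2 mm from home on both axes by my last measurement, with nothing else seen to move and about 32 s used of the 64 s allowed.

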